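Stop the dye-tube stand from rocking

TASK

The stand carrying the five coloured, stoppered tubes rocks, because the foot under its red thumbscrew hangs clear of the bench. Turn that thumbscrew clockwise (seen from above) until its white pointer is in the middle of the green band, so that all four feet carry load, and let go. Do not overwind it, do not shove or tip the stand, and leave the other stand, with the clear cylinders, and its thumbscrew as they are.

Things in the scene. Friction and masses are not known exactly. Their poses are not given: they have to be found in the camera images.
- dye: stand to be levelled: grey plate 180 (x) by 280 (y) mm, top 30 mm above the bench, loose, about 2.7 kg, on four rubber feet. Origin under the plate's centre at bench level; z up. Its +y part carries five stoppered coloured tubes in an aluminium rack with a wire handle (y -17 to 137, x -45 to 5 mm, up to 195 mm above the bench). Red thumbscrew at x 58, y -108 mm.
- dye_knob_grip (a point): grip point of the dye stand's thumbscrew: on its upright axis, 64 mm above the bench. The thumbscrew is an upright red bar 40 mm long, 14 mm thick, from 36 to 72 mm above the bench, on a disc 38 mm across lying on the plate. A white line on top, from the axis to one end of the bar, is its pointer. The point does not turn with it: its axes are the stand's.
- dye_knob (a joint): angle q of the dye stand's thumbscrew, rad, growing clockwise from above; stops at 0 and 1.9, starts at 0 to 0.35 (one grasp is enough). The white pointer lies at the angle pi/2 + 1.2 - q from the stand's +x: at 1.2 it points along +y, to the middle of the green band on the plate (0.95 to 1.45). Keeps its height as it turns, needs 0.12 to 0.2 N m, stays where left.
- dye_screw_foot: rubber foot under the dye stand's thumbscrew, 28 mm in diameter; origin at the centre of its sole. It starts 2 to 4 mm clear of the bench and goes down 5 mm per rad of the thumbscrew: it meets the bench at about 0.8 rad, then its springy mount takes about 12 N more per rad, about 5 N at 1.2 rad. Beyond about 1.6 rad another foot lifts.
- dye_foot_near_left: fixed rubber foot of the dye stand, 28 mm in diameter, 18 mm high, origin at the centre of its sole, at (-58, 108) mm in the stand's frame. At the start it stands loaded on the bench.
- dye_foot_far_left: fixed rubber foot of the dye stand, 28 mm in diameter, 18 mm high, origin at the centre of its sole, at (58, 108) mm in the stand's frame. At the start it stands loaded on the bench.
- dye_foot_near_right: fixed rubber foot of the dye stand, 28 mm in diameter, 18 mm high, origin at the centre of its sole, at (-58, -108) mm in the stand's frame. At the start it stands loaded on the bench.
- plain: the other stand, a bystander: same plate, feet and red thumbscrew, in the same places, but it carries two empty clear measuring cylinders, up to 220 mm high, on a wooden block. It stands firmly already; leave it alone.
- plain_knob (a joint): angle of the other stand's thumbscrew in rad, clockwise from above, 0 as it stands (pointer in the middle of its green band); leave it alone.

How it is judged (in metres and radians):
At the end, for the whole second after the job is handed in: All four feet of the dye stand press on the bench with more than 1 N each (thumbscrew at about 0.9 to 1.5 rad), the stand is at rest, level within 1.1 degrees and within 30 mm of where it stood; the other stand is within 20 mm of its place and its thumbscrew within 0.2 rad of its setting (contact force between each of dye_screw_foot, dye_foot_near_left, dye_foot_far_left, dye_foot_near_right and anything else above 1 N and angle between dye's own z axis and vertical below 0.02 rad and linear speed of dye below 0.01 m/s and angular speed of dye below 0.05 rad/s and distance of dye from where it was at the start of the episode below 0.03 m and distance of plain from where it was at the start of the episode below 0.02 m and value of joint plain_knob between -0.2 and 0.2 rad); the robot touches nothing.
It fails at once if the dye stand is tipped by more than 5 degrees or shoved more than 40 mm (angle between dye's own z axis and vertical above 0.087 rad or distance of dye from where it was at the start of the episode above 0.04 m).
It fails at once if the other stand is shoved more than 20 mm or its thumbscrew is turned by more than 0.2 rad (distance of plain from where it was at the start of the episode above 0.02 m or value of joint plain_knob above 0.2 rad or value of joint plain_knob below -0.2 rad).
It also fails if it takes over 32 s, if anything falls off the work surface, if the arm or the gripper's body presses on something with over 40 N, if the wrist force passes 120 N, or if a joint passes its speed limit or range.

ROBOT

A 6-joint arm with a two-finger parallel gripper is mounted at the origin on the work surface. World frame = base frame: x ahead of the robot, y to its left, z up, the work surface at z = 0. Lengths are in mm, angles in degrees, forces in N, time in s.
With the tool pointing down it reaches from about 350 to 850 mm from the base axis. Payload 8.1 kg.
Tool frame: the origin (TCP) lies midway between the tips of the shut fingers; the grasp point (between the pads) lies 19 mm behind it; y points along the fingers, x is the direction in which the jaws open and shut, and the axes are right-handed (so a half turn about y gives the same grasp; the last joint's range is limited). The gripper opens to 85 mm and grips with 20 to 120 N. Pads are 22 mm wide; open, the fingers measure 114 mm over their backs; the gripper's body (76 mm by 85 mm) begins 54 mm behind the grasp point. The pads swing forward as they close: fully open they stand 13 mm farther back than shut.
Start: joints at [-74.565, 7.471, 85.268, -0, 87.261, -4.893], TCP at [208.462, -562.627, 200.192] pointing down, gripper open.
Joint ranges: [-169.43, 169.43], [-51.17, 129.36], [1.28, 143.12], [-76.62, 256.62], [0, 156.53], [-152.29, 152.29]. Speed limits (degrees/s): [136.94, 136.94, 159.86, 180, 180, 180].

INTERFACE

Orientations are given as [roll, pitch, yaw] about the fixed x, y, z axes, in that order (R = Rz(yaw) Ry(pitch) Rx(roll)).
In Python, from bench import r gives the robot as it stands.
- The arm moves only by the tool move_arm, never from a script. Its arguments are lists of equal length, an entry for each row: "linear": the shift along the tool's x, y, z normalised to -1 to 1, where 1 is 300 mm, a list of three; "twist": the turn, a rotation vector about the tool's x, y, z normalised to -1 to 1, where 1 is pi/2 rad, a list of three; "hand": the opening, from -1 (shut) to 1 (fully open). A call has 1 to 12 rows; each row is the pose to reach, as a shift and turn from the pose measured when the call began, along the tool's axes at that moment; what a row does not reach only later rows make up. A row lasts 1/12 s, in which the tool goes at most 41.7 mm and 7.16 degrees, less where a joint would pass 70% of its speed; a pose out of reach is approached as far as the arm can. A call with a number of a shift or a turn outside -1 to 1 is refused whole. A call with a gripper value outside its range is refused whole. The fingers move at their own pace and stop on an object; "force" is the grip in N (left out, the last holds). Time passes only in rows, so rows that repeat a pose let the fingers close. It gives the time, the measured TCP pose, the force and the opening at its end, in the units of the state.
- r.sense(): the state, without advancing time (a new reading comes with each control period).
- r.snapshot(name): name is "scene" or "side" or "wrist"; returns a dict with "frame" (384x512x3 uint8, red, green, blue), "range_z" (384x512 float32, mm along the optical axis (not along the pixel's ray), 0 where there is no reading), "intrinsics" (3x3 intrinsics, pixels), "R" (3x3) and "t" (3): a world point X has camera coordinates R X + t; the wrist camera has in their place "hand_eye" (4x4, takes a point from camera to tool coordinates, whose origin is the TCP and whose axes are the tool frame's). Camera axes: x right, y down, z forward; pixel columns grow to the right and rows downward; lengths in mm; the calibration is good to about 2 mm. A picture is of the moment at which its call begins: read the wrist's pose just before it.
- r.hand_in(): hands the job in, once; it reports no verdict.
The state is a dict: "time": time; "joint_pos": joint angles; "qd": joint speeds; "joint_efforts": joint torques, N m; "tool_pos": TCP position; "tcp_rot": TCP orientation; "ft_force": force on the tool from outside, world axes, zero at the start; "wrist_torque": the same for the moment, N m; "finger_gap": finger opening in mm.
Only numpy, scipy, OpenCV 4.12 (cv2) and the standard library are available. Lean on these libraries where they do the work, as an engineer would, in place of code of your own. Each camera call takes 0.05 s, during which the arm holds its last target. There are 200 camera calls.

## Working session

There is one attempt and no reset: what is moved stays moved. The work goes in short steps, Python scripts to look and compute and a tool call to move; the robot and the scene stay as the last step left them, time stands still between calls to the robot, and variables do not carry over. Pictures are saved under pics/ and viewed, on a budget of 10 in all, crops included, one or two more only if the job needs it, and the job is handed in when it is done.

Besides the shell and the picture viewer there is one more tool, called after "Emit:" in YAML: its name, and indented under it one key for each argument. move_arm: Moves the arm, as the interface text tells. Scaled input: -1 to 1 covers 300 mm each way for a shift and pi/2 rad each way for a turn. Its arguments: {"type":"object","properties":{"linear":{"type":"array","items":{"type":"array","items":{"type":"number","minimum":-1,"maximum":1}}},"twist":{"type":"array","items":{"type":"array","items":{"type":"number","minimum":-1,"maximum":1}}},"hand":{"type":"array","items":{"type":"number"}},"force":{"type":"number"}},"required":["linear","twist","hand"]}

```bash
mkdir -p pics; cat > h.py <<'E'
import numpy as np, cv2
from bench import r
from scipy.spatial.transform import Rotation as Ro
def cam(name):
    s=r.sense(); d=r.snapshot(name)
    if name=="wrist":
        T=np.eye(4); T[:3,:3]=Ro.from_euler('xyz',s["tcp_rot"],degrees=True).as_matrix(); T[:3,3]=s["tool_pos"]
        C=T@np.array(d["hand_eye"])
        d["R"]=C[:3,:3].T; d["t"]=-C[:3,:3].T@C[:3,3]
    return d
def onplane(d,uv,z):
    R=np.array(d["R"]);t=np.array(d["t"]);uv=np.atleast_2d(uv).astype(float)
    v=(np.linalg.inv(d["intrinsics"])@np.c_[uv,np.ones(len(uv))].T).T@R
    o=-R.T@t
    return o+v*((z-o[2])/v[:,2])[:,None]
def save(d,n): cv2.imwrite("pics/"+n,np.ascontiguousarray(d["frame"][:,:,::-1]))
def blobs(mask,amin=15):
    n,l,s,c=cv2.connectedComponentsWithStats(mask.astype(np.uint8))
    return [(s[i,4],c[i].round(1),s[i,:4]) for i in range(1,n) if s[i,4]>=amin],l
E
python3 - <<'E'
from h import *
print(r.sense())
ims=[]
for n in("scene","side"):
    d=cam(n); ims.append(d["frame"])
    f=d["frame"].astype(int); m=(f[...,0]>120)&(f[...,1]<70)&(f[...,2]<70)
    for b in blobs(m)[0]: print(n,b,onplane(d,b[1],55).round(0))
    save(d,n+".png")
E
```

```text
{'time': 0.0, 'joint_pos': array([-7.45665829e+01,  7.51506937e+00,  8.53297267e+01, -8.16892579e-04,
        8.72609030e+01, -4.89324972e+00]), 'qd': array([ 0.02516645, -0.10278671, -0.06066003,  0.04527577, -0.04970718,
        0.05695474]), 'joint_efforts': array([ 2.61874535e-03, -5.69392526e+01, -5.00553310e+01, -1.04066062e-04,
        1.45515052e-02,  2.10682578e-05]), 'tool_pos': array([ 208.27523213, -562.04515322,  199.14059457]), 'tcp_rot': array([-89.99179683,   0.10538336, -69.67328585]), 'ft_force': array([0.44091375, 0.13390426, 0.26108314]), 'wrist_torque': array([ 0.03611531, -0.00440572,  0.01183899]), 'finger_gap': 85.25481171247927}
scene (np.int32(21), array([188.7,  89.4]), array([185,  82,   9,  15], dtype=int32)) [[ 237. -404.   55.]]
scene (np.int32(20), array([110.4, 170. ]), array([107, 168,   8,   6], dtype=int32)) [[ 604. -340.   55.]]
scene (np.int32(17), array([112.6, 184.1]), array([110, 182,   6,   5], dtype=int32)) [[ 635. -301.   55.]]
scene (np.int32(26), array([277.1, 237.9]), array([273, 236,   9,   5], dtype=int32)) [[556.  97.  55.]]
side (np.int32(77), array([357.5,  95. ]), array([343,  91,  28,   9], dtype=int32)) [[ 200. -399.   55.]]
side (np.int32(19), array([228.5, 214.4]), array([226, 212,   7,   8], dtype=int32)) [[570.  96.  55.]]
side (np.int32(25), array([228.4, 225.3]), array([226, 222,   6,   7], dtype=int32)) [[567. 130.  55.]]
```

View pics/scene.png

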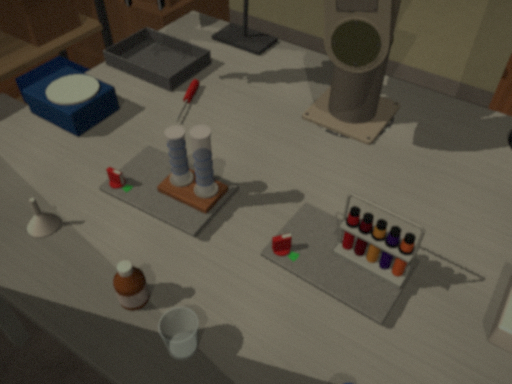

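View pics/side.png

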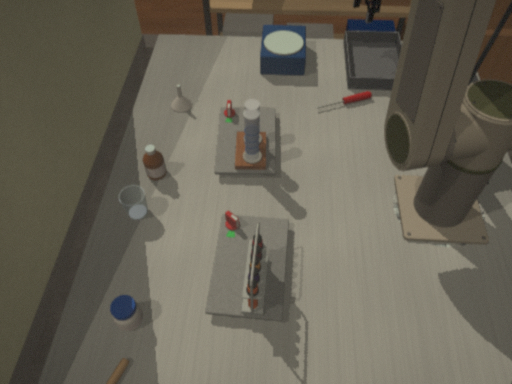

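The dye stand's knob is at about (282,243) in scene and (231,220) in side, roughly world (567,110). The plain stand with its tall cylinders lies between it and the arm, so I'll raise the arm first.

```bash
python3 - <<'E'
from h import *
d=cam("wrist"); print(np.round(d["hand_eye"],2)); print(np.round(d["intrinsics"]))
d=cam("side")
print(onplane(d,[[218,217],[289,218],[284,316],[208,308],[218,108],[276,109],[274,174],[216,172]],30).round())
print("knob",onplane(d,[[228,214],[231,220],[234,226]],65).round(), "greens",onplane(d,[[231,235]],30).round())
d=cam("scene"); print(onplane(d,[[282,243]],55).round(),onplane(d,[[294,257]],30).round())
d0=np.array([560,95,350])-r.sense()["tool_pos"]
print(Ro.from_euler('xyz',r.sense()["tcp_rot"],degrees=True).as_matrix().T@d0/300)
E
```

```text
[[   1.      0.     -0.      0.84]
 [   0.     -0.27    0.96 -172.96]
 [   0.     -0.96   -0.27   69.1 ]
 [   0.      0.      0.      1.  ]]
[[280.   0. 252.]
 [  0. 280. 188.]
 [  0.   0.   1.]]
[[ 601.   89.   30.]
 [ 411.   81.   30.]
 [ 417.  353.   30.]
 [ 594.  346.   30.]
 [ 652. -339.   30.]
 [ 462. -345.   30.]
 [ 457.  -70.   30.]
 [ 625.  -67.   30.]]
knob [[571. 102.  65.]
 [561. 120.  65.]
 [551. 138.  65.]] greens [[560. 144.  30.]]
[[562. 112.  55.]] [[562. 143.  30.]]
[-1.64805986 -0.49947133  1.86024775]
```

Emit:
move_arm:
  linear:
    - [0,-0.14,0]
    - [0,-0.28,0]
    - [0,-0.42,0]
    - [0,-0.5,0]
    - [-0.82,-0.5,0.93]
    - [-0.82,-0.5,0.93]
    - [-0.82,-0.5,0.93]
    - [-0.82,-0.5,0.93]
    - [-0.82,-0.5,0.93]
    - [-0.82,-0.5,0.93]
    - [-0.82,-0.5,0.93]
    - [-0.82,-0.5,0.93]
  twist:
    - [0,0,0]
    - [0,0,0]
    - [0,-0.1,0]
    - [0,-0.2,0]
    - [0,-0.7,0]
    - [0,-0.7,0]
    - [0,-0.7,0]
    - [0,-0.7,0]
    - [0,-0.7,0]
    - [0,-0.7,0]
    - [0,-0.7,0]
    - [0,-0.7,0]
  hand: [0.2,0.2,0.2,0.2,0.2,0.2,0.2,0.2,0.2,0.2,0.2,0.2]

```text
time: 1.25
tool_pos: [366.7, -267.0, 350.0]
tcp_rot: [-90.0, -0.0, -6.3]
ft_force: [0.6, -0.1, -0.7]
finger_gap: 51.1
```

```bash
cat >> h.py <<'E'
def rel(p):
    s=r.sense(); return (Ro.from_euler('xyz',s["tcp_rot"],degrees=True).as_matrix().T@(np.array(p)-s["tool_pos"])/300).round(3)
E
python3 -c "
from h import *
print(rel([562,115,350]),rel([562,115,190]),r.sense()['tcp_rot'])"
```

```text
[5.070e-01 1.000e-03 1.337e+00] [0.507 0.534 1.337] [-8.99663546e+01 -6.92488320e-03 -6.30749175e+00]
```

Emit:
move_arm:
  linear:
    - [0.5,0,1]
    - [0.5,0,1]
    - [0.5,0,1]
    - [0.5,0,1]
    - [0.5,0,1]
    - [0.5,0,1]
    - [0.5,0,1]
    - [0.5,0,1]
    - [0.5,0,1]
    - [0.5,0,1]
  twist:
    - [0,-0.73,0]
    - [0,-0.73,0]
    - [0,-0.73,0]
    - [0,-0.73,0]
    - [0,-0.73,0]
    - [0,-0.73,0]
    - [0,-0.73,0]
    - [0,-0.73,0]
    - [0,-0.73,0]
    - [0,-0.73,0]
  hand: [0.2,0.2,0.2,0.2,0.2,0.2,0.2,0.2,0.2,0.2]

```text
time: 2.08
tool_pos: [549.4, 17.6, 349.1]
tcp_rot: [-89.9, -0.0, 60.1]
ft_force: [-0.1, -0.3, 0.1]
finger_gap: 51.1
```

```bash
python3 -c "
from h import *
print(rel([562,115,350]),rel([562,115,200]),r.sense()['tcp_rot'])"
```

```text
[ 0.302 -0.003  0.126] [0.302 0.497 0.125] [-8.98895055e+01 -1.32218779e-02  6.00756585e+01]
```

Emit:
move_arm:
  linear:
    - [0.3,0,0.125]
    - [0.3,0,0.125]
    - [0.3,0.2,0.125]
    - [0.3,0.4,0.125]
    - [0.3,0.5,0.125]
    - [0.3,0.5,0.125]
    - [0.3,0.5,0.125]
    - [0.3,0.5,0.125]
  twist:
    - [0,0,0]
    - [0,0,0]
    - [0,0,0]
    - [0,0,0]
    - [0,0,0]
    - [0,0,0]
    - [0,0,0]
    - [0,0,0]
  hand: [0.2,0.2,0.2,0.2,0.2,0.2,0.2,0.2]

```text
time: 2.75
tool_pos: [560.2, 114.3, 197.8]
tcp_rot: [-89.7, 0.1, 60.1]
ft_force: [0.4, -0.1, 0.5]
finger_gap: 51.3
```

```bash
python3 - <<'E'
from h import *
d=cam("wrist"); save(d,"w1.png"); np.savez("w1.npz",**{k:d[k] for k in("frame","range_z","intrinsics","R","t")})
s=r.sense(); print(s["tool_pos"],s["tcp_rot"])
f=d["frame"].astype(int)
for nm,m in(("red",(f[...,0]>2.2*f[...,1])&(f[...,0]>2.2*f[...,2])&(f[...,0]>60)),("green",(f[...,1]>1.6*f[...,0])&(f[...,1]>1.6*f[...,2])&(f[...,1]>60))):
    for b in blobs(m,60)[0]: print(nm,b,onplane(d,b[1],72 if nm=="red" else 30).round())
E
```

```text
[561.94915564 114.41818382 200.57196882] [-8.99260474e+01 -3.53908099e-02  6.00758836e+01]
red (np.int32(169), array([323.4,  57.3]), array([313,  51,  28,  13], dtype=int32)) [[492. 233.  72.]]
red (np.int32(642), array([247.3, 175.5]), array([234, 157,  30,  39], dtype=int32)) [[557. 109.  72.]]
green (np.int32(240), array([270.4, 159.5]), array([261, 149,  19,  20], dtype=int32)) [[562. 138.  30.]]
```

View pics/w1.png

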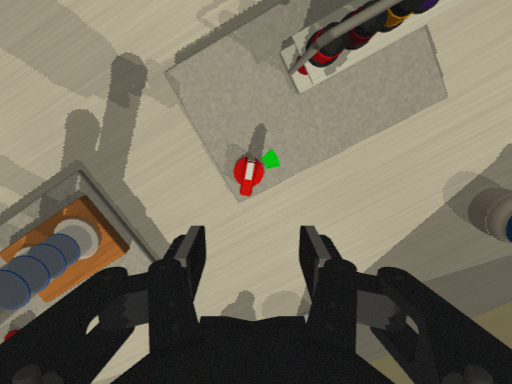

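The knob is at about (247,175) with its white pointer toward (250,160). The green band is at (270,159), and plate corners are at (240,202), (168,70) and (447,97).

```bash
python3 - <<'E'
from h import *
d=dict(np.load("w1.npz"))
P=onplane(d,[[240,202],[168,70],[447,97]],30)[:,:2]; print(P.round(1))
ex=P[0]-P[1]; ey=P[2]-P[0]; print(np.hypot(*ex),np.hypot(*ey),np.degrees(np.arctan2(*ex[::-1])),np.degrees(np.arctan2(*ey[::-1]))-90)
psi=np.arctan2(ey[1],ey[0])-np.pi/2; R2=np.array([[np.cos(psi),-np.sin(psi)],[np.sin(psi),np.cos(psi)]])
print("knob from corner",P[0]+R2@[-32,32])
f=d["frame"].astype(int)[140:205,225:290]
m=(f.min(2)>120)
g=(f[...,0]-f[...,2]<60)
b,l=blobs(m&g,8)
z=d["range_z"]; yy,xx=np.mgrid[140:205,225:290]
# top of bar from depth: pixels whose world height is 66..78
uv=np.c_[xx.ravel(),yy.ravel()]
zz=z[140:205,225:290].ravel()
C=(np.linalg.inv(d["intrinsics"])@np.c_[uv,np.ones(len(uv))].T).T*zz[:,None]
W=(C-d["t"])@d["R"]
k=(W[:,2]>65)&(W[:,2]<80); print("top n",k.sum(),W[k].mean(0).round(1), np.median(W[:,2]))
T=onplane(d,uv[k],72)[:,:2].astype(np.float32); rc=cv2.minAreaRect(T); print("rect",rc)
u,s,v=np.linalg.svd(T-T.mean(0)); print("axis deg",np.degrees(np.arctan2(v[0,1],v[0,0])),"mean",T.mean(0))
for bb in b: print("white",bb, onplane(d,bb[1]+[225,140],72).round(1))
E
```

```text
[[590.9  77.4]
 [414.7  86.7]
 [600.1 350.6]]
176.46387169482875 273.3529963554117 -3.029368657483221 -1.9291806632483173
knob from corner [559.99683978 110.4444428 ]
top n 439 [560.2 108.1  70.9] 29.25309219498161
rect ((560.1327514648438, 108.21624755859375), (13.778250694274902, 40.77433395385742), 49.884315490722656)
axis deg -40.415123 mean [559.9758  108.28895]
white (np.int32(121), array([15.2,  3. ]), array([ 2,  0, 23, 11], dtype=int32)) [[523.1 119.8  72. ]]
white (np.int32(1996), array([41.2, 41.6]), array([ 0,  0, 65, 65], dtype=int32)) [[573.8 123.2  72. ]]
white (np.int32(10), array([0.4, 6.5]), array([0, 3, 3, 7], dtype=int32)) [[518.4 104.3  72. ]]
white (np.int32(106), array([24.3, 30.7]), array([20, 23,  9, 17], dtype=int32)) [[553.9 113.2  72. ]]
```

```bash
python3 -c "
from h import *
print(rel([560,108.3,90]),rel([560,108.3,46]),r.sense()['tcp_rot'])"
```

```text
[-0.021  0.369 -0.005] [-0.021  0.515 -0.005] [-8.99260474e+01 -3.53908099e-02  6.00758836e+01]
```

Rotating world −10.3° to a jaw yaw of 49.8, so twist y is +0.115. I'll stop at 90 mm to check before going lower.

Emit:
move_arm:
  linear:
    - [-0.021,0,-0.005]
    - [-0.021,0.1,-0.005]
    - [-0.021,0.2,-0.005]
    - [-0.021,0.3,-0.005]
    - [-0.021,0.369,-0.005]
    - [-0.021,0.369,-0.005]
    - [-0.021,0.369,-0.005]
  twist:
    - [0,0.06,0]
    - [0,0.115,0]
    - [0,0.115,0]
    - [0,0.115,0]
    - [0,0.115,0]
    - [0,0.115,0]
    - [0,0.115,0]
  hand: [0.2,0.2,0.2,0.2,0.2,0.2,0.2]

```text
time: 3.38
tool_pos: [561.3, 108.2, 92.0]
tcp_rot: [-90.0, -0.1, 49.7]
ft_force: [-0.2, 0.2, 0.4]
finger_gap: 51.7
```

```bash
python3 - <<'E'
from h import *
d=cam("wrist"); save(d,"w2.png"); s=r.sense(); print(s["tool_pos"],s["tcp_rot"],s["joint_pos"])
uv=np.array([(x,y) for y in range(384) for x in range(512)])
zz=d["range_z"].ravel()
W=((np.linalg.inv(d["intrinsics"])@np.c_[uv,np.ones(len(uv))].T).T*zz[:,None]-d["t"])@d["R"]
f=d["frame"].reshape(-1,3).astype(int)
k=(W[:,2]>64)&(W[:,2]<80)&(np.hypot(W[:,0]-560,W[:,1]-108)<30)&(f.max(1)>70)
T=onplane(d,uv[k],72)[:,:2].astype(np.float32); print(k.sum(),cv2.minAreaRect(T)); u,S,v=np.linalg.svd(T-T.mean(0),full_matrices=False); print(np.degrees(np.arctan2(v[0,1],v[0,0])),T.mean(0))
print(rel([560,108.3,46]))
E
```

```text
[562.33218154 108.37247914  93.37881399] [-90.09624999  -0.20442263  49.70748163] [ 5.72849955e+00  7.35698819e+00  9.67787089e+01  7.50293257e-02
  7.56503777e+01 -4.39972698e+01]
982 ((559.6809692382812, 108.46670532226562), (13.451553344726562, 40.90062713623047), 49.6883659362793)
-40.19601 [559.58765  108.568565]
[-0.006  0.158  0.006]
```

View pics/w2.png

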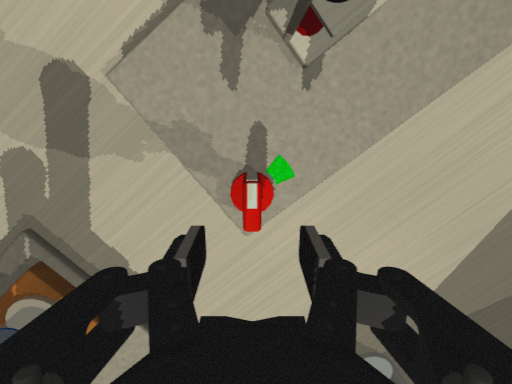

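The knob at (252,205) is centred between the fingers and aligned. Descending and gripping.

Emit:
move_arm:
  linear:
    - [-0.005,0.08,0.005]
    - [-0.005,0.158,0.005]
    - [-0.005,0.158,0.005]
    - [-0.005,0.158,0.005]
    - [-0.005,0.158,0.005]
    - [-0.005,0.158,0.005]
    - [-0.005,0.158,0.005]
    - [-0.005,0.158,0.005]
    - [-0.005,0.158,0.005]
    - [-0.005,0.158,0.005]
    - [-0.005,0.158,0.005]
    - [-0.005,0.158,0.005]
  twist:
    - [0,0,0]
    - [0,0,0]
    - [0,0,0]
    - [0,0,0]
    - [0,0,0]
    - [0,0,0]
    - [0,0,0]
    - [0,0,0]
    - [0,0,0]
    - [0,0,0]
    - [0,0,0]
    - [0,0,0]
  hand: [0.2,0.2,0.2,0.2,-1,-1,-1,-1,-1,-1,-1,-1]
  force: 60

```text
time: 4.43
tool_pos: [560.3, 108.2, 45.9]
tcp_rot: [-90.1, -0.2, 49.7]
ft_force: [0.3, 0.1, -0.6]
finger_gap: -0.1
```

```bash
python3 -c "
from h import *
s=r.sense();print(s)"
```

```text
{'time': 4.4333, 'joint_pos': array([ 5.73723139e+00,  1.00405312e+01,  9.91125587e+01,  7.62260195e-02,
        7.06462361e+01, -4.39941662e+01]), 'qd': array([-0.04053726,  0.01965761,  0.04925753,  0.08361195, -0.06388521,
       -0.02302774]), 'joint_efforts': array([ 2.04351149e-03, -5.50880313e+01, -4.58868420e+01,  8.42194160e-03,
       -2.48168770e-02,  5.65643873e-06]), 'tool_pos': array([560.27890301, 108.24819757,  45.892845  ]), 'tcp_rot': array([-90.08757214,  -0.19437031,  49.70641074]), 'ft_force': array([ 0.26552789,  0.10625474, -0.63514241]), 'wrist_torque': array([ 0.00844523,  0.0076527 , -0.06076659]), 'finger_gap': -0.11441533598335957}
```

The gap is about 0, so nothing was gripped. Looking.

```bash
python3 - <<'E'
from h import *
d=cam("wrist"); e=cam("side"); a=cam("scene")
s=cv2.resize(e["frame"][150:330,170:330],(480,540)); w=cv2.resize(d["frame"],(320,240)); c=cv2.resize(a["frame"][170:310,230:390],(320,280))
im=np.zeros((540,800,3),np.uint8); im[:,:480]=s; im[:240,480:]=w; im[250:530,480:]=c
cv2.imwrite("pics/m3.png",im[:,:,::-1])
E
```

```text
(no output)
```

View pics/m3.png

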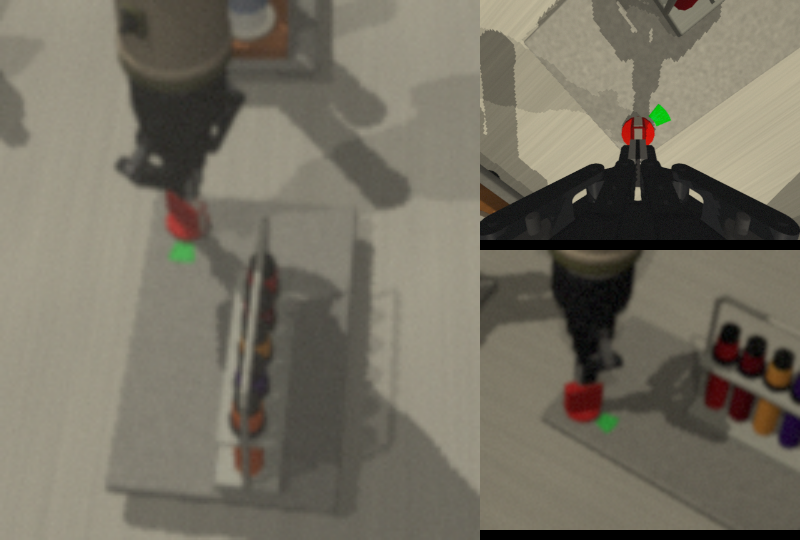

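The shut fingers seem to end above the knob in both fixed views, although TCP z reads 46. I'll check with depth.

```bash
python3 - <<'E'
from h import *
s=r.sense()
for n in("wrist","scene","side"):
    d=cam(n); uv=np.array([(x,y) for y in range(384) for x in range(512)]); zz=d["range_z"].ravel()
    W=((np.linalg.inv(d["intrinsics"])@np.c_[uv,np.ones(len(uv))].T).T*zz[:,None]-d["t"])@d["R"]
    f=d["frame"].reshape(-1,3).astype(int)
    near=(zz>0)&(np.hypot(W[:,0]-560,W[:,1]-108)<45)
    dark=near&(f.max(1)<60)&(W[:,2]>40)
    red=near&(f[:,0]>2*f[:,1])
    for nm,k in(("dark",dark),("red",red)):
        print(n,nm,k.sum(),"z pct",np.percentile(W[k,2],[0,2,10,50,98]).round(), "lowest mean",W[k][np.argsort(W[k,2])[:25]].mean(0).round(),"top mean",W[k][np.argsort(-W[k,2])[:40]].mean(0).round())
    if n=="wrist":
        save(d,"w4.png")
        T=np.array(d["hand_eye"]); c=np.c_[(np.linalg.inv(d["intrinsics"])@np.c_[uv,np.ones(len(uv))].T).T*zz[:,None],np.ones(len(uv))]@T.T
        for v in range(190,300,10): i=v*512+252; print(v,zz[i],f[i],c[i,:3].round(1),W[i].round())
E
```

```text
wrist dark 35867 z pct [ 80. 107. 129. 154. 177.] lowest mean [552. 113.  82.] top mean [544. 120. 178.]
wrist red 1313 z pct [29. 33. 34. 36. 72.] lowest mean [547. 108.  31.] top mean [553. 116.  76.]
190 179.69646 [96 90 77] [-0.9 -0.4 18.9] [545. 120.  46.]
200 159.28069 [101  95  80] [ -0.9 -21.6  19.1] [545. 120.  67.]
210 155.45909 [138 127 106] [ -0.9 -26.7  15. ] [548. 117.  73.]
220 156.31158 [137 125 104] [ -0.9 -27.5   9.3] [553. 114.  73.]
230 140.63686 [23 23 20] [ -0.9 -43.4  10.4] [552. 114.  89.]
240 129.67442 [24 25 22] [ -0.9 -54.8  10.6] [551. 114. 101.]
250 120.61824 [18 18 21] [ -0.9 -64.2  10.5] [552. 114. 110.]
260 118.32077 [53 50 47] [ -0.9 -67.5   7.5] [554. 112. 113.]
270 119.252304 [53 49 45] [ -0.9 -67.8   3. ] [557. 109. 114.]
280 120.80784 [53 51 46] [ -0.9 -67.6  -2.1] [561. 106. 113.]
290 122.22657 [52 50 46] [ -0.9 -67.6  -7.1] [565. 103. 113.]
scene dark 1957 z pct [ 86. 103. 157. 241. 424.] lowest mean [568. 119.  92.] top mean [590.  98. 443.]
scene red 341 z pct [ 33.  34.  36.  58. 237.] lowest mean [568. 118.  35.] top mean [580. 128. 178.]
side dark 825 z pct [ 92. 113. 133. 216. 272.] lowest mean [559. 120. 108.] top mean [545. 143. 285.]
side red 50 z pct [32. 32. 33. 36. 68.] lowest mean [567. 118.  34.] top mean [566. 118.  42.]
```

View pics/w4.png

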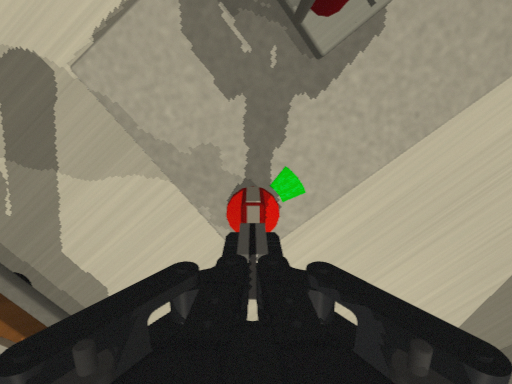

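```bash
python3 - <<'E'
from h import *
e=cam("wrist"); H=np.array(e["hand_eye"])
for nm,d in(("w1",np.load("w1.npz")),("now",e)):
    zz=d["range_z"]; K=np.linalg.inv(d["intrinsics"])
    for u in ((190,200,204,302,310) if nm=="w1" else (235,242,246,258,264,272)):
        for v in range(222,256,4):
            p=H@np.r_[K@[u,v,1]*zz[v,u],1]
            print(nm,u,v,p[:3].round(0),d["frame"][v,u],end=" | ")
        print()
E
```

```text
w1 190 222 [-90. 199. -87.] [177 170 144] | w1 190 226 [-90. 199. -93.] [139 131 112] | w1 190 230 [-32. -44.  11.] [69 67 61] | w1 190 234 [-31. -49.  11.] [66 62 57] | w1 190 238 [-30. -53.  11.] [65 63 57] | w1 190 242 [-29. -56.  10.] [67 65 60] | w1 190 246 [-28. -61.  10.] [60 59 53] | w1 190 250 [-28. -64.  10.] [23 20 17] | w1 190 254 [-27. -67.  10.] [20 16 15] | 
w1 200 222 [-75. 198. -87.] [180 172 145] | w1 200 226 [-28. -40.  11.] [41 37 36] | w1 200 230 [-27. -43.  10.] [16 14 16] | w1 200 234 [-26. -48.  10.] [18 19 23] | w1 200 238 [-26. -49.   9.] [15 21 18] | w1 200 242 [-26. -49.   7.] [23 20 18] | w1 200 246 [-26. -49.   5.] [22 23 23] | w1 200 250 [-26. -49.   3.] [21 22 20] | w1 200 254 [-26. -52.   2.] [20 18 20] | 
w1 204 222 [-69. 198. -86.] [178 170 144] | w1 204 226 [-26. -36.   9.] [126 121 101] | w1 204 230 [-26. -36.   7.] [68 66 57] | w1 204 234 [-26. -38.   6.] [42 41 35] | w1 204 238 [-26. -38.   3.] [19 23 20] | w1 204 242 [-26. -38.   1.] [21 23 22] | w1 204 246 [-26. -40.  -0.] [14 20 16] | w1 204 250 [-26. -39.  -3.] [24 23 18] | w1 204 254 [-26. 
[... 2373 characters left out ...]
8.  10.] [88 64 59] | now 264 230 [  5. -44.  11.] [72 68 63] | now 264 234 [  5. -48.  10.] [69 66 59] | now 264 238 [  5. -53.  11.] [68 66 59] | now 264 242 [  5. -57.  11.] [72 69 64] | now 264 246 [  4. -60.  10.] [72 70 64] | now 264 250 [  4. -65.  11.] [69 67 61] | now 264 254 [  4. -67.  10.] [81 77 71] | 
now 272 222 [13. 10. -8.] [209  23  10] | now 272 226 [ 13.  11. -11.] [206  20  10] | now 272 230 [ 14.  16. -17.] [167 140 120] | now 272 234 [ 10. -40.   6.] [20 24 22] | now 272 238 [  9. -45.   7.] [18 25 24] | now 272 242 [  9. -49.   7.] [23 23 23] | now 272 246 [  9. -52.   6.] [22 25 24] | now 272 250 [  8. -56.   6.] [26 23 22] | now 272 254 [  7. -69.  11.] [16 20 20] |
```

The depth shows why: the real fingertips end about 36 mm behind the reported TCP, in tool y at −37. They shut in the air at z ≈ 82, above the knob top at 72. I'll open, go 28 mm lower (tips at about 54) and grip again.

Emit:
move_arm:
  linear:
    - [0,0,0]
    - [0,0,0]
    - [0,0,0]
    - [0,0,0]
    - [0,0,0]
    - [0,0,0]
    - [0,0.03,0]
    - [0,0.06,0]
    - [0,0.093,0]
    - [0,0.093,0]
    - [0,0.093,0]
  twist:
    - [0,0,0]
    - [0,0,0]
    - [0,0,0]
    - [0,0,0]
    - [0,0,0]
    - [0,0,0]
    - [0,0,0]
    - [0,0,0]
    - [0,0,0]
    - [0,0,0]
    - [0,0,0]
  hand: [0.1,0.1,0.1,0.1,0.1,0.1,0.1,0.1,0.1,0.1,0.1]

```text
time: 5.7
tool_pos: [559.0, 108.2, 16.3]
tcp_rot: [-90.0, -0.1, 49.7]
ft_force: [0.5, 0.4, 0.2]
finger_gap: 47.0
```

Emit:
move_arm:
  linear:
    - [0,0,0]
    - [0,0,0]
    - [0,0,0]
    - [0,0,0]
    - [0,0,0]
    - [0,0,0]
    - [0,0,0]
    - [0,0,0]
  twist:
    - [0,0,0]
    - [0,0,0]
    - [0,0,0]
    - [0,0,0]
    - [0,0,0]
    - [0,0,0]
    - [0,0,0]
    - [0,0,0]
  hand: [-1,-1,-1,-1,-1,-1,-1,-1]
  force: 60

```text
time: 6.37
tool_pos: [559.5, 108.5, 16.8]
tcp_rot: [-90.0, -0.1, 49.7]
ft_force: [0.6, 4.6, 2.2]
finger_gap: 12.6
```

Gripped at a 12.6 mm gap. Turning clockwise 52°.

Emit:
move_arm:
  linear:
    - [0,0,0]
    - [0,0,0]
    - [0,0,0]
    - [0,0,0]
    - [0,0,0]
    - [0,0,0]
    - [0,0,0]
    - [0,0,0]
    - [0,0,0]
    - [0,0,0]
    - [0,0,0]
    - [0,0,0]
  twist:
    - [0,0.05,0]
    - [0,0.1,0]
    - [0,0.15,0]
    - [0,0.2,0]
    - [0,0.25,0]
    - [0,0.3,0]
    - [0,0.35,0]
    - [0,0.4,0]
    - [0,0.45,0]
    - [0,0.5,0]
    - [0,0.55,0]
    - [0,0.58,0]
  hand: [-1,-1,-1,-1,-1,-1,-1,-1,-1,-1,-1,-1]

```text
time: 7.37
tool_pos: [560.3, 108.9, 16.8]
tcp_rot: [-89.9, -0.2, -2.7]
ft_force: [5.2, 4.1, -3.2]
finger_gap: 13.1
```

Emit:
move_arm:
  linear:
    - [0,0,0]
    - [0,0,0]
  twist:
    - [0,0,0]
    - [0,0,0]
  hand: [-1,-1]

```text
time: 7.53
tool_pos: [560.4, 108.9, 16.8]
tcp_rot: [-89.9, -0.2, -2.7]
ft_force: [1.9, 2.7, -0.4]
finger_gap: 12.8
```

```bash
python3 - <<'E'
from h import *
s=r.sense(); print(s["tool_pos"],s["tcp_rot"],s["ft_force"],s["wrist_torque"],s["finger_gap"])
d=cam("wrist"); save(d,"w5.png")
f=d["frame"].astype(int); m=(f[...,1]>1.6*f[...,0])&(f[...,1]>1.6*f[...,2])&(f[...,1]>60)
for b in blobs(m,60)[0]: print(b,onplane(d,b[1],30).round(1))
E
```

```text
[560.41546467 108.90923894  16.81518436] [-89.85074538  -0.18362903  -2.71052574] [ 1.89257862  2.68354953 -0.44656277] [ 0.46526422 -0.14505805 -0.06106211] 12.843077708435963
(np.int32(1020), array([251.7, 179.7]), array([232, 165,  41,  32], dtype=int32)) [[561.3 137.2  30. ]]
```

View pics/w5.png

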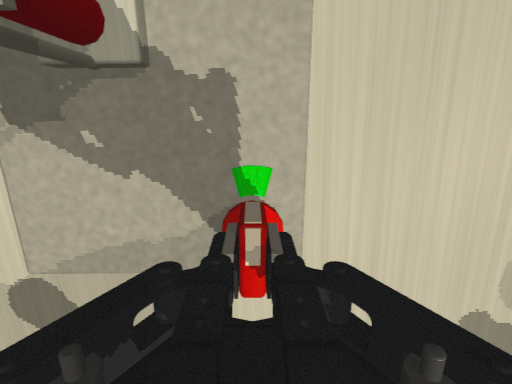

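The pointer at (253,240) is aimed at the middle of the green band at (252,180), and the fingers grip the bar. Releasing and rising.

Emit:
move_arm:
  linear:
    - [0,0,0]
    - [0,0,0]
    - [0,0,0]
    - [0,0,0]
    - [0,0,0]
    - [0,0,0]
    - [0,-0.1,0]
    - [0,-0.2,0]
    - [0,-0.33,0]
    - [0,-0.46,0]
    - [0,-0.55,0]
    - [0,-0.55,0]
  twist:
    - [0,0,0]
    - [0,0,0]
    - [0,0,0]
    - [0,0,0]
    - [0,0,0]
    - [0,0,0]
    - [0,0,0]
    - [0,0,0]
    - [0,0,0]
    - [0,0,0]
    - [0,0,0]
    - [0,0,0]
  hand: [0.0,0.0,0.0,0.0,0.0,0.0,0.0,0.0,0.0,0.0,0.0,0.0]

```text
time: 8.58
tool_pos: [564.0, 108.9, 190.3]
tcp_rot: [-89.8, -0.9, -2.7]
ft_force: [1.4, -0.3, 0.6]
finger_gap: 42.5
```

Emit:
move_arm:
  linear:
    - [0,0,0]
    - [0,0,0]
    - [0,0,0]
  twist:
    - [0,0,0]
    - [0,0,0]
    - [0,0,0]
  hand: [0,0,0]

```text
time: 8.83
tool_pos: [563.6, 108.9, 189.5]
tcp_rot: [-89.8, -0.8, -2.7]
ft_force: [-0.2, -0.6, -0.4]
finger_gap: 42.6
```

```bash
python3 - <<'E'
from h import *
d=cam("wrist"); save(d,"w6.png"); s=r.sense(); print(s["time"],s["tool_pos"],s["tcp_rot"],s["ft_force"])
uv=np.array([(x,y) for y in range(384) for x in range(512)])
zz=d["range_z"].ravel()
W=((np.linalg.inv(d["intrinsics"])@np.c_[uv,np.ones(len(uv))].T).T*zz[:,None]-d["t"])@d["R"]
f=d["frame"].reshape(-1,3).astype(int)
k=(W[:,2]>62)&(W[:,2]<80)&(np.hypot(W[:,0]-560,W[:,1]-108)<30)
T=onplane(d,uv[k],72)[:,:2].astype(np.float32); print(k.sum(),cv2.minAreaRect(T)); u,S,v=np.linalg.svd(T-T.mean(0),full_matrices=False); print(np.degrees(np.arctan2(v[0,1],v[0,0])),T.mean(0))
f=f.reshape(384,512,3);m=(f[...,1]>1.6*f[...,0])&(f[...,1]>1.6*f[...,2])&(f[...,1]>60)
for b in blobs(m,60)[0]: print(b,onplane(d,b[1],30).round(1))
E
```

```text
8.8833 [563.15179644 108.81335567 188.79344878] [-89.77235948  -0.73999023  -2.67033872] [-0.19528198  0.43448317  0.32798453]
468 ((560.5925903320312, 107.64154052734375), (39.47941207885742, 13.018142700195312), 87.20116424560547)
-92.722534 [560.61786  107.710014]
(np.int32(260), array([247.2, 144.8]), array([237, 138,  21,  16], dtype=int32)) [[561.1 137.2  30. ]]
```

View pics/w6.png

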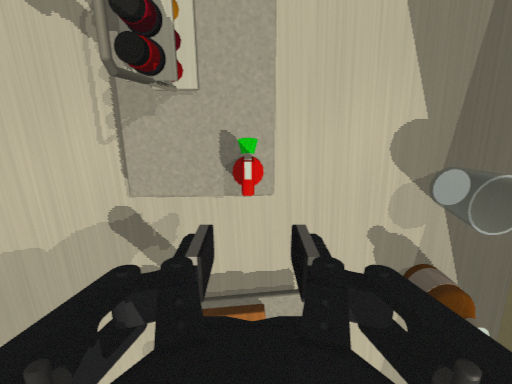

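The pointer is at world 87.3°, which is along the stand's +y and into the green band. The knob is within about 1 mm of where it was, and the gripper is clear.

```bash
python3 -c "
from h import *
print(r.hand_in())"
```

```text
the job is handed in; nothing more can be done
None
```

The thumbscrew on the dye stand is turned clockwise by about 52°, to roughly 1.2 rad. The gripper let go and rose clear, and the job was handed in at about 9 s.

**What failed first:** The first grasp closed on air. The depth picture showed the fingertips about 36 mm short of the reported TCP, so I opened, went about 29 mm lower and gripped again. The gap then read 12.6 to 13.1 mm, on a bar nominally 14 mm thick.

**Last checks:**
- **Pointer:** it lies at 87.3° in the world frame, along the stand's +y within about 1° and on the middle of the green band.
- **Dye stand:** the knob is within about 1 mm of where it started, and the highest wrist force I read after a move was about 7 N.
- **Other stand:** I did not measure it again at the end; the arm only passed over or beside it and felt no contact.
- **Feet and level:** the load on each foot and the stand's level were not measured. I infer them from the screw angle.

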